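Portion tea: cup under the chute, lever three clicks and hold

ROBOT

A 7-joint arm with a two-finger parallel gripper is mounted at the origin on the work surface. World frame = base frame: x ahead of the robot, y to its left, z up, the work surface at z = 0. Lengths are in m, angles in rad, forces in N, time in s.
With the tool pointing down it reaches from about 0.425 to 0.975 m from the base axis. Payload 16.7 kg.
Tool frame: the origin (TCP) lies between the finger pads; the fingertips stand 11 mm ahead of it and the grasp point (between the pads) lies 8 mm behind it; z points along the fingers, y is the line along which they close (so a half turn about z gives the same grasp; the last joint's range is limited). The gripper opens to 85 mm and grips with 20 to 120 N. Pads are 22 mm wide; open, the fingers measure 114 mm over their backs; the gripper's body (76 mm by 85 mm) begins 54 mm behind the grasp point. The pads swing forward as they close: fully open they stand 13 mm farther back than shut.
Start: joints at [-0.149, 0.426, 0.074, 1.606, -0.034, 1.111, -0.067], TCP at [0.675, -0, 0.218] pointing down, gripper open.
Joint ranges: [-2.85, 2.85], [-0.5, 2.14], [-1.23, 1.37], [0.21, 2.46], [-1.02, 4.16], [0.16, 2.05], [-2.73, 2.73]. Speed limits (rad/s): [1.89, 1.89, 2.39, 2.39, 3.01, 3.01, 3.01].

INTERFACE

Orientations are given as a rotation vector (axis times angle).
In Python, from station import sensors, imaging, order gives the robot as it stands.
- The arm moves only by the shell command python3 -m crank FILE [FORCE], which reads ROWS from the file FILE. ROWS is a JSON object whose key "moves" holds a list of rows, 1 to 20 of them, each of 7 numbers: the finger opening in m, then dx, dy, dz in fractions of the full range, 1 being 0.75 m, then a rotation vector rx, ry, rz in normalised numbers (1 is pi rad); each row is the pose to reach, as a shift and turn from the pose commanded when the command began, along the tool's axes at that moment; what a row does not reach only later rows make up. A row lasts 1/8 s, in which the tool goes at most 0.0625 m and 0.188 rad, less where a joint would pass 70% of its speed; a pose out of reach is approached as far as the arm can. The fingers move at their own pace and stop on an object; FORCE is the grip in N (left out, the last holds). Time passes only in rows, so rows that do not move let the fingers close. It prints the time, the measured TCP pose, the force, the opening and the grip force at its end. A shift or turn number past 1, either way, is cut back to 1. Input that does not fit is refused with a message, and nothing moves.
- sensors.read_state(): the state, without advancing time (a new reading comes with each control period).
- imaging.capture(name): name is "scene" or "side" or "wrist"; returns (picture, depth): 384x512x3 uint8, red, green, blue; 384x512 float32, m along the optical axis (not along the pixel's ray), 0 where there is no reading.
- imaging.get_calibration(name): a dict with "mtx" (3x3 intrinsics, pixels), "R" (3x3) and "t" (3): a world point X has camera coordinates R X + t. Camera axes: x right, y down, z forward; pixel columns grow to the right and rows downward; lengths in m; the calibration is good to about 2 mm. A picture is of the moment at which its call begins: read the wrist's pose just before it. get_calibration takes no time and is no camera call; for the wrist camera it gives the pose at the moment of the call.
- order.job_done(): hands the job in; it is judged then, once.
The state is a dict: "time": time; "joints": joint angles; "joint_velocities": joint speeds; "joint_efforts": joint torques, N m; "ee_pos": TCP position; "tcp_rot": TCP orientation; "ft_force": force on the tool from outside, world axes, zero at the start; "ft_torque": the same for the moment, N m; "finger_gap": finger opening in m; "finger_force": force on a finger pad.
Only numpy, scipy, OpenCV 4.12 (cv2) and the standard library are available. Lean on these libraries where they do the work, as an engineer would, in place of code of your own. Each camera call takes 0.05 s, during which the arm holds its last target. There are 200 camera calls.

TASK

Stand the blue cup upright on the middle of the round brass plate under the tea portioner's chute and let go of it. Then swing the portioner's lever by its black knob, clockwise seen from above, past exactly three clicks, which you feel through the knob, never past a fourth, and finish while still holding it there with the fingers: the lever springs back if you let go, so the program ends holding it. Leave the other cups and things where they are.

Things in the scene. Friction and masses are not known exactly. Their poses are not given: they have to be found in the camera images.
- cup_blue: Blue handleless tea cup standing mouth-up, 65 mm tall, 60 mm across at the rim, a little narrower at the foot, wall 4 mm, about 0.15 kg. Origin: centre of its underside; z up to the mouth. It stands at one of three cup places on the left.
- portioner: Fixed tea portioner: white base slab 130 x 280 x 12 mm, red drum, amber hopper 100 mm across with a brass lid, 287 mm tall in all. Origin: at table height under the vertical axis of drum, hopper and lever; y points along the sloping brass chute to the cup plate, z up. Its place varies, and its turn by 0.25 rad either way.
- cup_plate (a point): Middle of the top of the round brass plate (90 mm across, flat, 16 mm above the table) for the cup, 160 mm from the portioner's axis along its y. The chute (40 mm wide) ends 38 mm short of this middle, 90 mm above the table, rising to 110 mm; a hand closing across the chute (along the portioner's x) clears it.
- lever_knob (a point): Grip point on the lever's upright black knob: a cylinder 18 mm across, from 146 to 200 mm above the table; this point on its axis at 175 mm, 150 mm from the portioner's axis, at rest on the side away from the cup plate. x axis: outward along the arm, a steel bar 16 mm wide, top at 146 mm. It can be pinched from above and led round the arc.
- portion_lever (a joint): Lever angle, rad: 0 at the rest stop, growing clockwise seen from above, up to 1.1. A spring always pushes it back to 0 (6.7 N at the knob at rest, about 8.5 N at the third click); the clicks do not hold it. Over the last 10 mm before each click the force at the knob climbs 2 to 6 N above the spring's, at the click it drops to 2 to 6 N below it, then recovers within 10 mm; it never passes 16 N.
- click_ring: Brass ring 124 mm across under the lever, carrying the click pins; origin on the portioner's axis at table height, red index on its x axis; turned a little differently each time. Clicks are 0.2 rad (30 mm at the knob) apart, the first 0.12 to 0.24 rad from rest, five in all: they come with the lever's arm 0.48, 0.68, 0.88, 1.08, 1.28 rad clockwise of the index.
- cup_white: White cup, same shape as the blue one; leave it.
- cup_pink: Pink cup, same shape as the blue one; leave it.
- teapot: Teal teapot, 120 mm across, 116 mm tall, spout along its x; leave it.
- tea_tin: Red tea tin with a blue label, 70 mm across, 110 mm tall; leave it.
- figurine: Small white china figurine, 76 mm tall; leave it.
- sugar_bowl: Blue china bowl, 90 mm across, 55 mm tall; leave it.

How it is judged:
On the way, in this order (a step that is already met when the one before it is completed fails the run):
1. the blue cup stands upright on the brass plate and is let go (horizontal distance between cup_blue and cup_plate below 0.02 m and z of cup_blue in the frame of cup_plate between -0.006 and 0.006 m and angle between cup_blue's own z axis and vertical below 0.12 rad and contact force between cup_blue and the fingers below 0.1 N and linear speed of cup_blue below 0.03 m/s), for 0.2 s.
2. the lever passes the first click (angle between the x axis of lever_knob and the x axis of click_ring, either way round above 0.5 rad).
3. the lever is past the third click, before the fourth, held by the fingers (angle between the x axis of lever_knob and the x axis of click_ring, either way round between 0.89 and 1.07 rad and contact force between portion_lever and the fingers above 1 N), for 0.2 s.
At the end, for the whole second after the job is handed in: The blue cup stands upright on the brass plate, its middle within 20 mm of the plate's, let go and at rest; the fingers hold the lever still (contact over 1 N) between the third and the fourth click (0.89 to 1.07 rad clockwise of the ring's index) (all of step 1 and all of step 3 and velocity of joint portion_lever between -0.05 and 0.05 rad/s); the arm keeps its last pose, push and grip.
It fails at once if the lever passes a fourth click (angle between the x axis of lever_knob and the x axis of click_ring, either way round above 1.1 rad).
It fails at once if the lever passes a click with no blue cup on the brass plate (angle between the x axis of lever_knob and the x axis of click_ring, either way round above 0.52 rad and horizontal distance between cup_blue and cup_plate above 0.03 m).
It fails at once if another cup or thing is disturbed (moved over 20 mm) (distance of any of cup_white, cup_pink, teapot, tea_tin, figurine, sugar_bowl from where it was at the start of the episode above 0.02 m).
It also fails if it takes over 72 s, if anything falls off the work surface, if the arm or the gripper's body presses on something with over 40 N, if the wrist force passes 120 N, or if a joint passes its speed limit or range.

## Working session

There is one attempt and no reset: what is moved stays moved. The work goes in short steps, Python scripts to look and compute and a shell command to move; the robot and the scene stay as the last step left them, time stands still between calls to the robot, and variables do not carry over. Pictures are saved under pics/ and viewed, at most 10 in all, crops included, and the job is handed in when it is done.

```bash
mkdir -p pics; cat > h.py <<'E'
import numpy as np, cv2
from station import sensors, imaging, order
from scipy.spatial.transform import Rotation as R
def cap(n,save=None):
    c=imaging.get_calibration(n); p,d=imaging.capture(n)
    if save: cv2.imwrite('pics/'+save+'.png',p[:,:,::-1]); np.savez('pics/'+save+'.npz',p=p,d=d,**{k:np.array(c[k]) for k in('mtx','R','t')})
    return p,d,c
def pts(d,c):
    v,u=np.mgrid[:d.shape[0],:d.shape[1]]
    K=np.array(c['mtx']); P=np.stack([(u-K[0,2])/K[0,0]*d,(v-K[1,2])/K[1,1]*d,d],-1)
    return (P-np.array(c['t']).ravel())@np.array(c['R'])
def cmdtool(dx):  # world shift -> tool axes
    s=sensors.read_state(); return R.from_rotvec(s['tcp_rot']).inv().apply(dx)
E
python3 - <<'E'
from h import *
s=sensors.read_state(); print(s)
print(R.from_rotvec(s['tcp_rot']).as_matrix().round(3))
for n in('scene','side','wrist'):
    p,d,c=cap(n,n+'0'); print(n,(-np.array(c['R']).T@np.array(c['t']).ravel()).round(3))
E
```

```text
{'time': 0.0, 'joints': array([-0.14949548,  0.4267664 ,  0.07381647,  1.60659791, -0.03410068,
        1.11078388, -0.0670863 ]), 'joint_velocities': array([ 0.00087844,  0.00047279, -0.0008555 ,  0.00017126,  0.00177241,
       -0.001884  ,  0.00164122]), 'joint_efforts': array([ 7.16691302e-04, -9.49842310e+01,  3.76242042e+00, -4.63523841e+01,
        1.94300286e-02,  1.01335210e-02,  2.85131875e-06]), 'ee_pos': array([ 6.74582605e-01, -1.06492942e-05,  2.17290640e-01]), 'tcp_rot': array([-2.22082607e+00, -2.22084571e+00,  1.53043059e-03]), 'ft_force': array([0.34210429, 0.17073609, 0.05960625]), 'ft_torque': array([ 0.05714972,  0.02621891, -0.04728702]), 'finger_force': 0.0, 'finger_gap': 0.08540458773304724}
[[-0.     1.    -0.001]
 [ 1.     0.    -0.   ]
 [-0.    -0.001 -1.   ]]
scene [ 0.081 -0.772  0.988]
side [0.516 0.883 1.052]
wrist [0.675 0.081 0.373]
```

View pics/scene0.png

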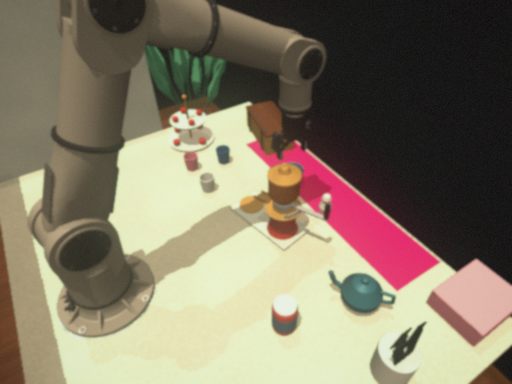

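View pics/side0.png

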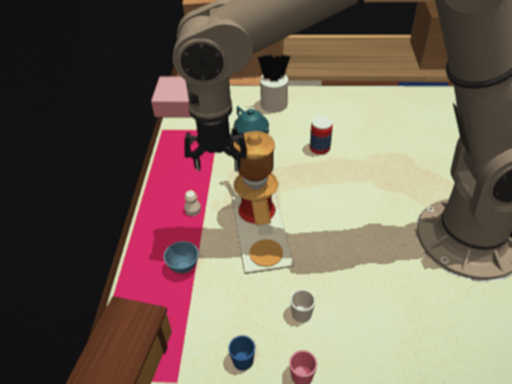

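The scene picture shows the blue cup at (223,154), the portioner hopper at (285,185), the plate at (250,204) and the knob near (326,212). In the side picture the blue cup is at (242,352), the plate at (266,253) and the hopper at (257,150).

```bash
cat > m.py <<'E'
from h import *
def load(n):
    z=np.load(f'pics/{n}.npz'); return z['p'],z['d'],pts(z['d'],z)
def circ(P):
    A=np.c_[2*P[:,:2],np.ones(len(P))]; x=np.linalg.lstsq(A,(P[:,:2]**2).sum(1),rcond=None)[0]
    return x[:2],np.sqrt(x[2]+x[:2]@x[:2])
E
python3 - <<'E'
from m import *
for n,c in(('side0',(242,352)),('scene0',(223,154))):
    p,d,X=load(n); u,v=c
    b=np.zeros(d.shape,bool); b[v-28:v+28,u-28:u+28]=1
    q=X[b&(d>0)]; q=q[(q[:,2]>.056)&(q[:,2]<.075)]
    print(n,'rim',len(q),q.min(0).round(3),q.max(0).round(3),circ(q))
    hsv=cv2.cvtColor(p,cv2.COLOR_RGB2HSV)
    print(' hsv plate',hsv[253,266] if n=='side0' else hsv[204,250])
    w=(d>0)&(X[:,:,2]>.006)&(X[:,:,2]<.024)&(abs(X[:,:,0]-.7)<.3)&(abs(X[:,:,1])<.3)
    pl=w&(hsv[:,:,1]>120)&(hsv[:,:,0]<25)&(hsv[:,:,0]>8)
    k,lab,st,ce=cv2.connectedComponentsWithStats(pl.astype('uint8'))
    for i in range(1,k):
        if st[i,4]>60:
            q=X[lab==i]; print(' plate',st[i,4],ce[i].round(),q.mean(0).round(4),q.min(0).round(3),q.max(0).round(3),cv2.minEnclosingCircle(q[:,:2].astype('f4')))
    for lo,hi in((.2,.262),(.262,.275),(.275,.3)):
        q=X[(d>0)&(X[:,:,2]>lo)&(X[:,:,2]<hi)&(hsv[:,:,1]>110)&(hsv[:,:,0]<30)&(abs(X[:,:,0]-.7)<.25)&(abs(X[:,:,1])<.25)]
        print(' z',lo,len(q),q.min(0).round(3) if len(q) else '',q.max(0).round(3) if len(q) else '', circ(q) if len(q)>20 else '')
    q=X[w&~pl&(hsv[:,:,1]<90)]; print(' slab',len(q),cv2.minAreaRect(q[:,:2].astype('f4')))
p=cv2.imread('pics/side0.png')[120:290,170:330]; cv2.imwrite('pics/c1.png',cv2.resize(p,None,fx=3.5,fy=3.5,interpolation=cv2.INTER_CUBIC))
E
```

```text
side0 rim 231 [0.571 0.345 0.056] [0.629 0.406 0.071] (array([0.59959912, 0.37617313]), np.float64(0.02746362505793922))
 hsv plate [ 17 160 131]
 plate 660 [266. 252.] [0.5573 0.0793 0.0165] [0.516 0.034 0.01 ] [0.599 0.123 0.022] ((0.5577667951583862, 0.07886632531881332), 0.044788140803575516)
 z 0.2 729 [ 0.537 -0.128  0.2  ] [0.64  0.009 0.262] (array([ 0.58877361, -0.07664424]), np.float64(0.04617611402754747))
 z 0.262 333 [ 0.542 -0.122  0.262] [ 0.635 -0.004  0.274] (array([ 0.58629113, -0.07697441]), np.float64(0.0303214278824359))
 z 0.275 116 [ 0.572 -0.091  0.275] [0.629 0.016 0.3  ] (array([ 0.59260323, -0.03580583]), np.float64(0.04035039589067707))
 slab 2404 ((0.6725701689720154, -0.0006569325923919678), (0.5979827046394348, 0.5427142381668091), 89.7369384765625)
scene0 rim 161 [0.434 0.225 0.056] [0.625 0.423 0.071] (array([0.5315338 , 0.31762191]), np.float64(0.0923967528562305))
 hsv plate [ 18 139 158]
 plate 257 [251. 204.] [0.5534 0.0739 0.0186] [0.515 0.033 0.011] [0.596 0.117 0.024] ((0.5557022094726562, 0.0755390152335167), 0.04271167516708374)
 z 0.2 532 [ 0.534 -0.132  0.2  ] [0.717 0.002 0.262] (array([ 0.59572096, -0.0698325 ]), np.float64(0.05919292872941772))
 z 0.262 400 [ 0.537 -0.133  0.262] [0.637 0.011 0.275] (array([ 0.58970242, -0.07560387]), np.float64(0.037594719047661575))
 z 0.275 91 [ 0.57  -0.096  0.275] [0.74 0.01 0.3 ] (array([ 0.65109925, -0.0572597 ]), np.float64(0.07348333150980506))
 slab 1263 ((0.6723815202713013, 0.001333683729171753), (0.5383753180503845, 0.5941115617752075), 0.030036700889468193)
```

View pics/wrist0.png

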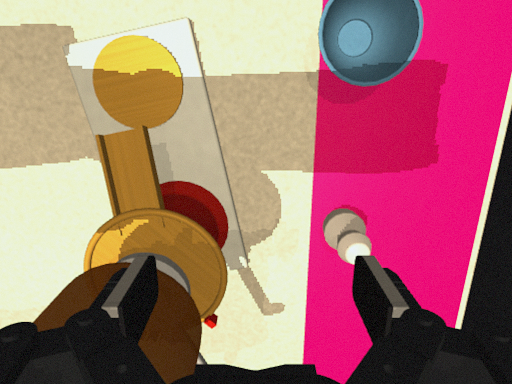

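The wrist picture shows the plate at (138,82), the chute, the ring's hopper flange at (155,265), and a red spot at (211,321), which may be the ring's index. Next I refine these in the wrist view.

```bash
python3 - <<'E'
from m import *
p,d,X=load('wrist0'); hsv=cv2.cvtColor(p,cv2.COLOR_RGB2HSV)
print('red',X[321,211],d[321,211], X[317:325,207:216,2].round(3))
q=X[25:140,80:190].reshape(-1,3); h=hsv[25:140,80:190].reshape(-1,3)
m=(abs(q[:,2]-.016)<.004)&(h[:,1]>140)&(h[:,0]>8)&(h[:,0]<32)
m&=np.hypot(*(q[:,:2]-np.median(q[m],0)[:2]).T)<.05
print('plate',q[m].mean(0),q[m].min(0),q[m].max(0),cv2.minEnclosingCircle(q[m,:2].astype('f4')))
for uv in((192,18),(66,47),(245,265)): print('slab',uv,X[uv[1],uv[0]].round(4))
# slab right edge from pixels read at rows 60..240
e=[]
for v in range(40,240,20):
    u0=int(192+(v-18)*(245-192)/(265-18)); print(v,[X[v,u,2].round(3) for u in range(u0-4,u0+6,2)],X[v,u0][:2].round(4)); 
p,d,X=load('side0')
for lo,hi in((.2,.262),(.205,.25)):
  b=X[120:215,225:300].reshape(-1,3); 
b=X[125:215,228:290].reshape(-1,3)
for z in np.arange(.1,.30,.01):
    q=b[(abs(b[:,2]-z)<.005)&(abs(b[:,0]-.588)<.07)&(abs(b[:,1]+.077)<.07)]
    if len(q)>15: print(z.round(2),len(q),q.min(0).round(3)[:2],q.max(0).round(3)[:2],circ(q))
E
```

```text
red [ 0.636034   -0.12149665  0.1238191 ] 0.29966646 [[0.12  0.122 0.12  0.12  0.118 0.117 0.117 0.116 0.114]
 [0.123 0.122 0.12  0.119 0.12  0.12  0.119 0.117 0.115]
 [0.122 0.124 0.122 0.121 0.12  0.12  0.119 0.118 0.116]
 [0.123 0.123 0.123 0.124 0.121 0.12  0.121 0.119 0.119]
 [0.124 0.123 0.123 0.123 0.124 0.122 0.122 0.12  0.119]
 [0.124 0.123 0.124 0.123 0.123 0.124 0.123 0.121 0.122]
 [0.123 0.124 0.124 0.124 0.124 0.123 0.122 0.123 0.122]
 [0.124 0.124 0.123 0.124 0.125 0.123 0.123 0.123 0.122]]
plate [0.55709759 0.07836756 0.01558017] [0.51218661 0.03242843 0.01221759] [0.60143561 0.12141183 0.01832769] ((0.5569218993186951, 0.07663692533969879), 0.045020926743745804)
slab (192, 18) [6.124e-01 1.385e-01 2.000e-04]
slab (66, 47) [0.4889 0.1111 0.0113]
slab (245, 265) [ 0.6627 -0.1318  0.0111]
40 [np.float64(0.01), np.float64(0.007), np.float64(0.001), np.float64(-0.0), np.float64(-0.001)] [0.6154 0.1184]
60 [np.float64(0.011), np.float64(0.005), np.float64(-0.0), np.float64(-0.0), np.float64(-0.001)] [0.6193 0.0997]
80 [np.float64(0.012), np.float64(0.373), np.float64(-0.0),
[... 2029 characters left out ...]
.07867905]), np.float64(0.04784086866788088))
0.24 103 [ 0.54  -0.074] [ 0.623 -0.029] (array([ 0.58847956, -0.07941097]), np.float64(0.04826658351423847))
0.25 61 [ 0.537 -0.068] [ 0.614 -0.027] (array([ 0.58675414, -0.07762667]), np.float64(0.0476399528465445))
0.26 406 [ 0.537 -0.132] [ 0.64  -0.025] (array([ 0.58758942, -0.07964795]), np.float64(0.043328734491932))
0.27 189 [ 0.553 -0.11 ] [ 0.615 -0.038] (array([ 0.58618791, -0.07989454]), np.float64(0.02491947575170788))
0.28 66 [ 0.572 -0.091] [ 0.605 -0.061] (array([ 0.5889718 , -0.07823842]), np.float64(0.013150326174650347))
0.29 40 [ 0.577 -0.088] [ 0.629 -0.009] (array([ 0.60706504, -0.04665131]), np.float64(0.03723182344885779))
```

View pics/c1.png

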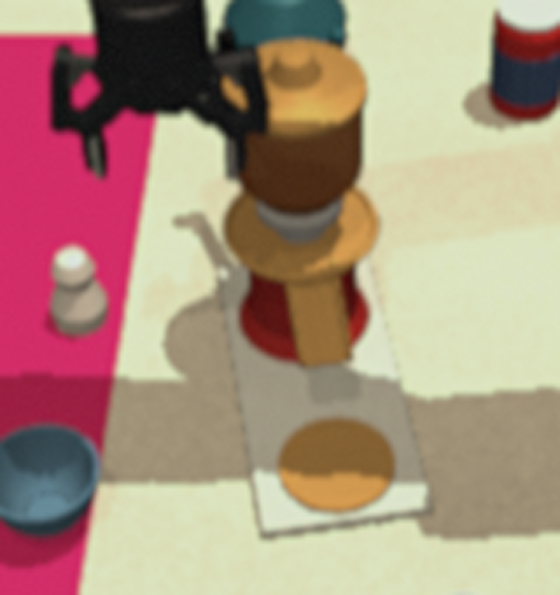

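The enlarged side crop shows a clear, empty plate at (337,463) with the chute above it, and the lever hidden behind the drum. Next I measure the neighbouring cups and the lever from the scene view.

```bash
python3 - <<'E'
from m import *
for n,L in(('side0',{'blue':(242,352),'white':(302,306),'pink':(303,366)}),('scene0',{'blue':(223,154),'white':(207,182),'pink':(191,161)})):
    p,d,X=load(n)
    for k,(u,v) in L.items():
        r=16 if n=='side0' else 11
        q=X[v-r-3:v+r+2,u-r:u+r].reshape(-1,3); q=q[(q[:,2]>.06)&(q[:,2]<.07)]
        print(n,k,len(q),q.min(0).round(3),q.max(0).round(3),cv2.minEnclosingCircle(q[:,:2].astype('f4')))
p,d,X=load('scene0')
r=np.hypot(X[:,:,0]-.5885,X[:,:,1]+.0785)
m=(d>0)&(X[:,:,2]>.125)&(X[:,:,2]<.205)&(r>.06)&(r<.17)
hsv=cv2.cvtColor(p,cv2.COLOR_RGB2HSV)
for v,u in np.argwhere(m)[::4]: print((u,v),X[v,u].round(3),p[v,u])
cv2.imwrite('pics/c2.png',cv2.resize(cv2.imread('pics/scene0.png')[150:260,220:350],None,fx=5,fy=5,interpolation=cv2.INTER_CUBIC))
E
```

```text
side0 blue 184 [0.571 0.345 0.06 ] [0.629 0.405 0.069] ((0.5991285443305969, 0.37507539987564087), 0.030915334820747375)
side0 white 161 [0.436 0.222 0.06 ] [0.494 0.283 0.07 ] ((0.46559906005859375, 0.2521114945411682), 0.031142806634306908)
side0 pink 198 [0.44  0.377 0.06 ] [0.497 0.438 0.069] ((0.4671473503112793, 0.40694019198417664), 0.030983025208115578)
scene0 blue 53 [0.568 0.346 0.06 ] [0.625 0.406 0.07 ] ((0.5957669019699097, 0.37553516030311584), 0.031747911125421524)
scene0 white 62 [0.434 0.225 0.06 ] [0.492 0.284 0.07 ] ((0.46085816621780396, 0.25350484251976013), 0.03164736554026604)
scene0 pink 56 [0.436 0.281 0.06 ] [0.496 0.44  0.07 ] ((0.4594178795814514, 0.360259473323822), 0.07954692840576172)
(np.int64(325), np.int64(204)) [ 0.651 -0.206  0.201] [133 115  96]
(np.int64(329), np.int64(204)) [ 0.659 -0.215  0.204] [117  93  80]
(np.int64(328), np.int64(205)) [ 0.657 -0.214  0.2  ] [82 62 54]
(np.int64(302), np.int64(206)) [ 0.626 -0.131  0.143] [208 203 166]
(np.int64(327), np.int64(206)) [ 0.651 -0.216  0.201] [74 55 49]
(np.int64(301), np.int64(207)) [ 0.618 -0
[... 2690 characters left out ...]
 -0.196  0.149] [191 180 155]
(np.int64(321), np.int64(216)) [ 0.644 -0.204  0.151] [212 195 171]
(np.int64(325), np.int64(216)) [ 0.646 -0.219  0.163] [73 55 47]
(np.int64(285), np.int64(217)) [ 0.559 -0.132  0.131] [149 126  95]
(np.int64(319), np.int64(217)) [ 0.64  -0.2    0.146] [190 182 155]
(np.int64(323), np.int64(217)) [ 0.645 -0.212  0.153] [157 145 126]
(np.int64(327), np.int64(217)) [ 0.65  -0.224  0.161] [90 49 48]
(np.int64(321), np.int64(218)) [ 0.642 -0.207  0.145] [187 180 153]
(np.int64(325), np.int64(218)) [ 0.649 -0.217  0.151] [88 74 61]
(np.int64(322), np.int64(219)) [ 0.643 -0.211  0.144] [179 175 146]
(np.int64(326), np.int64(219)) [ 0.65  -0.221  0.15 ] [121  78  77]
```

View pics/c2.png

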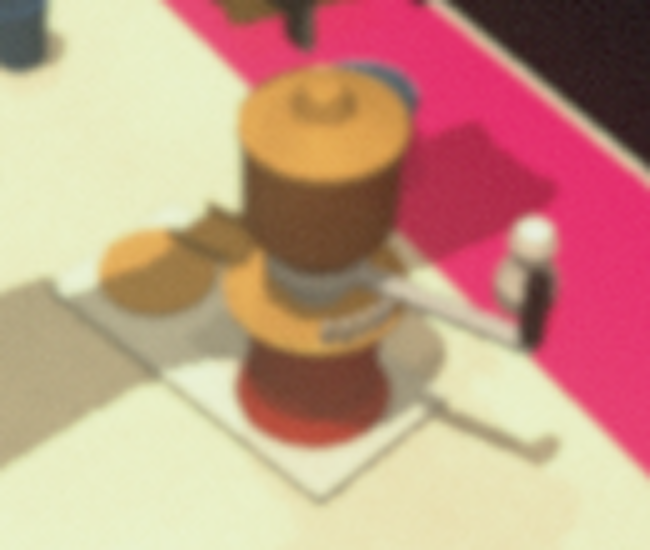

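The crop shows the lever arm running from (370,280) to the knob at (537,315), with the figurine behind the knob. The arm therefore rests at about -1.12 rad, with the knob near (0.654,-0.214). The blue cup is at (0.598,0.3755), so I move above it first.

Units first: shifts go in shares of 0.75 m and turns go in shares of pi rad. So 0.3755 m / 0.75 = 0.5007, 0.15 m / 0.75 = 0.2, -0.195 rad / 3.1416 = -0.0621.

```bash
echo '{"moves":[[0.085, 0.0667, -0.0133, 0.0133, 0, 0, -0.0095], [0.085, 0.1333, -0.0267, 0.0267, 0, 0, -0.0191], [0.085, 0.2, -0.04, 0.04, 0, 0, -0.0318], [0.085, 0.2667, -0.0533, 0.0533, 0, 0, -0.0414], [0.085, 0.3333, -0.0667, 0.0667, 0, 0, -0.0509], [0.085, 0.4, -0.08, 0.08, 0, 0, -0.0621], [0.085, 0.4533, -0.0933, 0.0893, 0, 0, -0.0621], [0.085, 0.4867, -0.1021, 0.0893, 0, 0, -0.0621], [0.085, 0.5007, -0.1021, 0.0893, 0, 0, -0.0621], [0.085, 0.5007, -0.1021, 0.0893, 0, 0, -0.0621], [0.085, 0.5007, -0.1021, 0.0893, 0, 0, -0.0621]]}' > m.json && python3 -m crank m.json 30
python3 - <<'E'
from m import *
p,d,c=cap('wrist','wrist1'); X=pts(d,c); h=cv2.cvtColor(p,cv2.COLOR_RGB2HSV)
m=(abs(X[:,:,2]-.063)<.006)&(np.hypot(X[:,:,0]-.598,X[:,:,1]-.3755)<.045)
q=X[m]; print(len(q),q.min(0),q.max(0),cv2.minEnclosingCircle(q[:,:2].astype('f4')))
E
```

```text
time: 1.52
ee_pos: [0.5994, 0.3736, 0.1513]
tcp_rot: [1.997, 2.424, -0.0]
ft_force: [-0.0, -0.2, -0.7]
finger_gap: 0.0851
finger_force: 0.0
1545 [0.56948114 0.3460023  0.05700173] [0.6284462  0.40547278 0.0664014 ] ((0.5989634990692139, 0.37565964460372925), 0.029960405081510544)
```

In the tool's units: 0.109 m / 0.75 = 0.1453, 0.09 m / 0.75 = 0.12.

```bash
echo '{"moves":[[0.085, 0, 0, 0.04, 0, 0, 0], [0.085, 0, 0, 0.08, 0, 0, 0], [0.085, 0, 0, 0.12, 0, 0, 0], [0.085, 0, 0, 0.1453, 0, 0, 0], [0.085, 0, 0, 0.1453, 0, 0, 0], [0.085, 0, 0, 0.1453, 0, 0, 0], [0.04, 0, 0, 0.1453, 0, 0, 0], [0.04, 0, 0, 0.1453, 0, 0, 0], [0.04, 0, 0, 0.1453, 0, 0, 0], [0.04, 0, 0, 0.1453, 0, 0, 0], [0.04, 0, 0, 0.1453, 0, 0, 0], [0.04, 0, 0, 0.1453, 0, 0, 0], [0.04, 0, 0, 0.1453, 0, 0, 0], [0.04, 0, 0, 0.1453, 0, 0, 0]]}' > m.json && python3 -m crank m.json 30; echo '{"moves":[[0.04, 0, 0, -0.04, 0, 0, 0], [0.04, 0, 0, -0.08, 0, 0, 0], [0.04, 0, 0, -0.12, 0, 0, 0], [0.04, 0, 0, -0.1467, 0, 0, 0], [0.04, 0, 0, -0.1467, 0, 0, 0], [0.04, 0, 0, -0.1467, 0, 0, 0]]}' > m.json && python3 -m crank m.json
python3 - <<'E'
from m import *
p,d,c=cap('wrist','wrist2'); X=pts(d,c)
s=sensors.read_state()
q=X[(d>0)&(np.hypot(X[:,:,0]-s['ee_pos'][0],X[:,:,1]-s['ee_pos'][1])<.034)&(abs(X[:,:,2]-.17)<.03)]
h=np.histogram(q[:,2],bins=12); print(h)
zt=np.percentile(q[:,2],90); q=q[abs(q[:,2]-zt)<.008]; print(zt,q.min(0),q.max(0),cv2.minEnclosingCircle(q[:,:2].astype('f4')), s['ee_pos'])
E
```

```text
time: 3.32
ee_pos: [0.599, 0.3759, 0.0436]
tcp_rot: [1.994, 2.427, 0.003]
ft_force: [-1.9, -1.3, 10.7]
finger_gap: 0.0568
finger_force: 30.0
time: 4.08
ee_pos: [0.5979, 0.3751, 0.1508]
tcp_rot: [-1.994, -2.427, 0.002]
ft_force: [-0.7, -0.5, -3.2]
finger_gap: 0.0567
finger_force: 32.9
(array([ 761,  845,  964, 1048, 1143, 1369, 3216,  306,  362,  389,  436,
        490]), array([0.14000345, 0.14500251, 0.15000157, 0.15500062, 0.15999968,
       0.16499874, 0.1699978 , 0.17499686, 0.17999592, 0.18499498,
       0.18999404, 0.19499309, 0.19999215]))
0.18736414354049624 [0.56411044 0.35871086 0.17938831] [0.62836493 0.39340176 0.19534336] ((0.5969861149787903, 0.37927573919296265), 0.032917920500040054) [0.59775654 0.37510864 0.15052963]
```

View pics/wrist2.png

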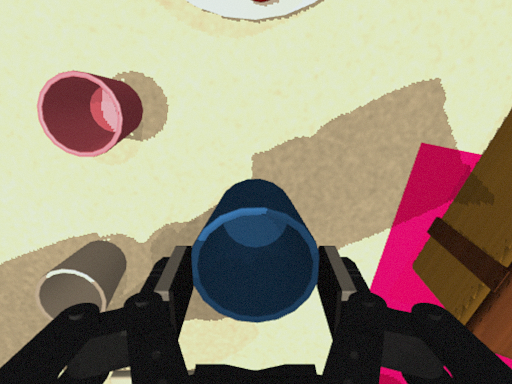

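The blue cup is held at (255,262) and still level between the pads. The pink and white cups are undisturbed. I carry it over the plate.

In the tool's units: -0.2837 m / 0.75 = -0.3783, -0.25 m / 0.75 = -0.3333.

```bash
echo '{"moves":[[0.04, -0.0267, -0.0067, 0, 0, 0, 0], [0.04, -0.08, -0.0267, 0, 0, 0, 0], [0.04, -0.1333, -0.0467, 0, 0, 0, 0], [0.04, -0.1867, -0.0667, 0, 0, 0, 0], [0.04, -0.24, -0.084, 0, 0, 0, 0], [0.04, -0.2933, -0.1027, 0, 0, 0, 0], [0.04, -0.3333, -0.1173, 0, 0, 0, 0], [0.04, -0.36, -0.1267, 0, 0, 0, 0], [0.04, -0.3783, -0.1305, 0, 0, 0, 0], [0.04, -0.3783, -0.1305, 0, 0, 0, 0], [0.04, -0.3783, -0.1305, 0, 0, 0, 0], [0.04, -0.3783, -0.1305, 0, 0, 0, 0], [0.04, -0.3783, -0.1305, 0, 0, 0, 0]]}' > m.json && python3 -m crank m.json
python3 - <<'E'
from m import *
p,d,c=cap('side','side3'); X=pts(d,c); h=cv2.cvtColor(p,cv2.COLOR_RGB2HSV)
pl=(abs(X[:,:,2]-.016)<.006)&(np.hypot(X[:,:,0]-.557,X[:,:,1]-.078)<.06)&(h[:,:,1]>120)&(h[:,:,0]>8)&(h[:,:,0]<25)
q=X[pl]; print('plate',len(q),q.min(0),q.max(0))
m=(h[:,:,0]>95)&(h[:,:,0]<125)&(h[:,:,1]>100)&(X[:,:,2]>.165)&(X[:,:,2]<.18)&(np.hypot(X[:,:,0]-.557,X[:,:,1]-.078)<.05)
q=X[m]; print('rim',len(q),q.min(0),q.max(0)); print(sensors.read_state()['ee_pos'])
E
```

```text
time: 5.75
ee_pos: [0.5573, 0.0788, 0.152]
tcp_rot: [-1.993, -2.428, -0.0]
ft_force: [0.1, -0.1, -2.4]
finger_gap: 0.0566
finger_force: 32.9
plate 649 [0.51633571 0.03682948 0.01047023] [0.59936149 0.12221117 0.0218564 ]
rim 118 [0.52978322 0.05265093 0.16519853] [0.58355459 0.10974926 0.17695053]
[0.55727959 0.07868932 0.15195249]
```

In the tool's units: 0.0915 m / 0.75 = 0.122, 0.06 m / 0.75 = 0.08.

```bash
echo '{"moves":[[0.04, 0, 0, 0.04, 0, 0, 0], [0.04, 0, 0, 0.08, 0, 0, 0], [0.04, 0, 0, 0.1067, 0, 0, 0], [0.04, 0, 0, 0.1173, 0, 0, 0], [0.04, 0, 0, 0.122, 0, 0, 0], [0.04, 0, 0, 0.122, 0, 0, 0], [0.04, 0, 0, 0.122, 0, 0, 0], [0.04, 0, 0, 0.122, 0, 0, 0]]}' > m.json && python3 -m crank m.json; echo '{"moves":[[0.085, 0, 0, 0, 0, 0, 0], [0.085, 0, 0, 0, 0, 0, 0], [0.085, 0, 0, 0, 0, 0, 0], [0.085, 0, 0, 0, 0, 0, 0], [0.085, 0, 0, 0, 0, 0, 0], [0.085, 0, 0, 0, 0, 0, 0]]}' > m.json && python3 -m crank m.json; echo '{"moves":[[0.085, 0, 0, -0.04, 0, 0, 0], [0.085, 0, 0, -0.1067, 0, 0, 0], [0.085, 0, 0, -0.1733, 0, 0, 0], [0.085, 0, 0, -0.24, 0, 0, 0], [0.085, 0, 0, -0.24, 0, 0, 0], [0.085, 0, 0, -0.24, 0, 0, 0]]}' > m.json && python3 -m crank m.json
python3 - <<'E'
from m import *
p,d,c=cap('wrist','wrist4'); X=pts(d,c)
m=(X[:,:,2]>.074)&(X[:,:,2]<.086)&(np.hypot(X[:,:,0]-.557,X[:,:,1]-.080)<.038)&(cv2.cvtColor(p,cv2.COLOR_RGB2HSV)[:,:,0]>95)
q=X[m]; print('rim',len(q),q.min(0),q.max(0),cv2.minEnclosingCircle(q[:,:2].astype('f4')))
E
```

```text
time: 6.8
ee_pos: [0.5575, 0.0783, 0.061]
tcp_rot: [1.994, 2.427, 0.001]
ft_force: [1.0, 0.0, -2.4]
finger_gap: 0.057
finger_force: 32.9
time: 7.55
ee_pos: [0.5573, 0.0782, 0.0605]
tcp_rot: [-1.995, -2.427, 0.0]
ft_force: [-1.0, -0.7, 0.4]
finger_gap: 0.0851
finger_force: 0.0
time: 8.3
ee_pos: [0.557, 0.0781, 0.2401]
tcp_rot: [-1.995, -2.427, 0.0]
ft_force: [0.5, 0.5, -0.2]
finger_gap: 0.0849
finger_force: 0.0
rim 852 [0.52838034 0.04926369 0.07403291] [0.58698177 0.10786326 0.08244323] ((0.5575610399246216, 0.07848240435123444), 0.029587388038635254)
```

View pics/wrist4.png

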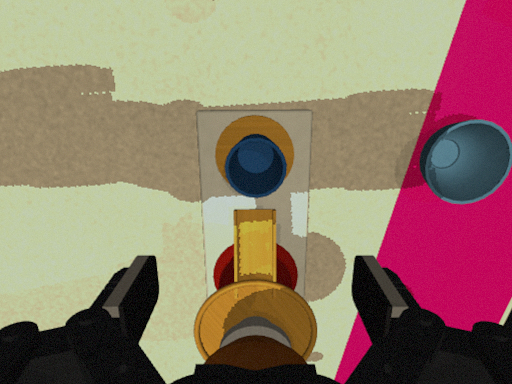

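The cup stands centred on the plate at (255,165), rim centre (0.5576,0.0785) at the right height, and it has been let go. I now go round the hopper's far side to view the knob and index.

In the tool's units: -0.395 m / 0.75 = -0.5267, 0.131 m / 0.75 = 0.1747, -0.255 rad / 3.1416 = -0.0812.

```bash
echo '{"moves":[[0.085, -0.0333, 0.06, 0, 0, 0, 0], [0.085, -0.0667, 0.12, 0, 0, 0, 0], [0.085, -0.1, 0.1747, 0, 0, 0, 0], [0.085, -0.1467, 0.184, 0, 0, 0, 0], [0.085, -0.2, 0.192, 0, 0, 0, -0.0159], [0.085, -0.2533, 0.192, 0, 0, 0, -0.0318], [0.085, -0.3067, 0.176, 0, 0, 0, -0.0477], [0.085, -0.36, 0.1587, 0, 0, 0, -0.0637], [0.085, -0.4053, 0.1413, 0, 0, 0, -0.0812], [0.085, -0.4533, 0.1133, 0, 0, 0, -0.0812], [0.085, -0.4933, 0.0867, 0, 0, 0, -0.0812], [0.085, -0.5267, 0.0627, 0, 0, 0, -0.0812], [0.085, -0.5267, 0.0627, 0, 0, 0, -0.0812], [0.085, -0.5267, 0.0627, 0, 0, 0, -0.0812]]}' > m.json && python3 -m crank m.json
python3 - <<'E'
from m import *
cap('wrist','wrist5')
E
```

```text
time: 10.1
ee_pos: [0.6799, -0.2994, 0.2392]
tcp_rot: [-1.668, -2.66, -0.0]
ft_force: [0.4, 1.3, -0.4]
finger_gap: 0.085
finger_force: 0.0
```

View pics/wrist5.png

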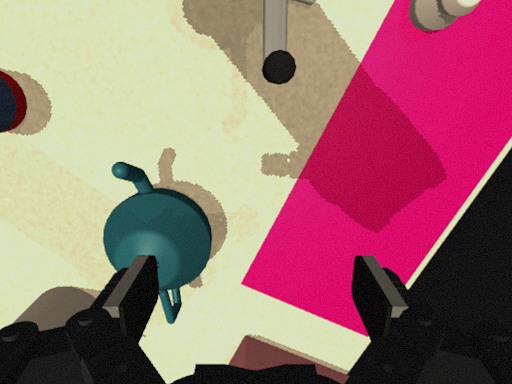

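The knob's top is at (279,67) with the arm above it; the teapot at (157,240) is below and left. The ring index is out of view.

```bash
python3 - <<'E'
from m import *
z=np.load('pics/wrist5.npz'); p,d=z['p'],z['d']; X=pts(d,z)
print('centre',X[67,279])
m=(p.max(2)<60)&(X[:,:,2]>.15)&(X[:,:,2]<.21); m[120:]=0
q=X[m&(X[:,:,2]>.194)]; print(len(q),q.mean(0),q.min(0),q.max(0),cv2.minEnclosingCircle(q[:,:2].astype('f4')))
k=q.mean(0)[:2]-[.5885,-.0785]; print(np.hypot(*k),np.arctan2(k[1],k[0]))
# arm bar centreline
a=(abs(X[:,:,2]-.146)<.004); a[60:]=0; a[:,:250]=0; a[:,300:]=0
q=X[a]; l=cv2.fitLine(q[:,:2].astype('f4'),cv2.DIST_HUBER,0,.01,.01).ravel(); print('arm',len(q),l,np.arctan2(-abs(l[1]),l[0]*-np.sign(l[1])))
s=sensors.read_state(); print(s['ee_pos'])
# red index in first picture, all saturated red px near ring height
z=np.load('pics/wrist0.npz'); p,d=z['p'],z['d']; X=pts(d,z); h=cv2.cvtColor(p,cv2.COLOR_RGB2HSV)
m=((h[:,:,0]<6)|(h[:,:,0]>175))&(h[:,:,1]>180)&(h[:,:,2]>90)&(X[:,:,2]>.1)&(X[:,:,2]<.14)
q=X[m]; print('idx',len(q),q.mean(0),q.min(0),q.max(0)); k=q[:,:2].mean(0)-[.5885,-.0785]; print(np.arctan2(k[1],k[0]),np.hypot(*k), np.argwhere(m).mean(0))
E
```

```text
centre [ 0.65404617 -0.21504174  0.1987378 ]
843 [ 0.65395293 -0.21503424  0.19937887] [ 0.64561115 -0.22360725  0.19444929] [ 0.6626621  -0.20645725  0.20161134] ((0.6540383100509644, -0.21505925059318542), 0.00891225878149271)
0.15141230139958028 -1.123773556890848
arm 1258 [ 0.3884982  -0.9214495   0.64179605 -0.19052456] -1.1717951
[ 0.68021554 -0.29890825  0.23940634]
idx 112 [ 0.63545701 -0.1233419   0.12095492] [ 0.63043193 -0.12978841  0.11199159] [ 0.63959966 -0.11835626  0.12513489]
-0.762361501119229 0.06492886095747274 [320.57142857 210.8125    ]
```

In the tool's units: 0.087 m / 0.75 = 0.116, 0.07 m / 0.75 = 0.0933.

```bash
echo '{"moves":[[0.085, 0.04, 0.0053, 0, 0, 0, 0], [0.085, 0.08, 0.012, 0, 0, 0, 0], [0.085, 0.116, 0.0173, 0, 0, 0, 0], [0.085, 0.116, 0.0173, 0, 0, 0, 0], [0.085, 0.116, 0.0173, 0, 0, 0, 0], [0.085, 0.116, 0.0173, 0.04, 0, 0, 0], [0.085, 0.116, 0.0173, 0.08, 0, 0, 0], [0.085, 0.116, 0.0173, 0.0933, 0, 0, 0], [0.085, 0.116, 0.0173, 0.0933, 0, 0, 0], [0.085, 0.116, 0.0173, 0.0933, 0, 0, 0]]}' > m.json && python3 -m crank m.json 60; echo '{"moves":[[0.01, 0, 0, 0, 0, 0, 0], [0.01, 0, 0, 0, 0, 0, 0], [0.01, 0, 0, 0, 0, 0, 0], [0.01, 0, 0, 0, 0, 0, 0], [0.01, 0, 0, 0, 0, 0, 0], [0.01, 0, 0, 0, 0, 0, 0], [0.01, 0, 0, 0, 0, 0, 0], [0.01, 0, 0, 0, 0, 0, 0], [0.01, 0, 0, 0, 0, 0, 0], [0.01, 0, 0, 0, 0, 0, 0]]}' > m.json && python3 -m crank m.json 60
cat > a.py <<'E'
from m import *
s=sensors.read_state(); C=np.array([.5885,-.0785]); k=s['ee_pos'][:2]-C; ph=np.arctan2(k[1],k[0])
f=s['ft_force']; t=np.array([np.sin(ph),-np.cos(ph)])  # clockwise tangent
r=np.array([np.cos(ph),np.sin(ph)])
print('ee',s['ee_pos'].round(4),'r',np.hypot(*k).round(4),'phi',ph.round(4),'lever',(-1.124-ph).round(3),'Fcw',(f[:2]@t).round(2),'Frad',(f[:2]@r).round(2),'gap',s['finger_gap'].round(4),'gf',round(float(s['finger_force']),1),'yaw',R.from_rotvec(s['tcp_rot']).as_matrix()[:2,1].round(3))
E
python3 a.py
```

```text
time: 11.4
ee_pos: [0.6545, -0.2166, 0.1717]
tcp_rot: [1.669, 2.66, 0.001]
ft_force: [-0.1, 0.8, 0.6]
finger_gap: 0.0853
finger_force: 0.0
time: 12.65
ee_pos: [0.6542, -0.2161, 0.1709]
tcp_rot: [1.669, 2.661, 0.001]
ft_force: [5.1, 1.8, 4.5]
finger_gap: 0.0154
finger_force: 58.8Traceback (most recent call last):
  File "a.py", line 5, in <module>
    print('ee',s['ee_pos'].round(4),'r',np.hypot(*k).round(4),'phi',ph.round(4),'lever',(-1.124-ph).round(3),'Fcw',(f[:2]@t).round(2),'Frad',(f[:2]@r).round(2),'gap',s['finger_gap'].round(4),'gf',round(float(s['finger_force']),1),'yaw',R.from_rotvec(s['tcp_rot']).as_matrix()[:2,1].round(3))
                                                                                                                                                                      ^^^^^^^^^^^^^^^^^^^^^
AttributeError: 'float' object has no attribute 'round'
```

In the tool's units: -0.003 m / 0.75 = -0.004, 0.02 rad / 3.1416 = 0.0064.

```bash
sed -i "s/s\['finger_gap'\].round(4)/round(float(s['finger_gap']),4)/" a.py; python3 a.py
echo '{"moves":[[0.01, 0, -0.004, 0, 0, 0, 0.0064], [0.01, 0, -0.004, 0, 0, 0, 0.0064], [0.01, 0, -0.004, 0, 0, 0, 0.0064]]}' > m.json && python3 -m crank m.json >/dev/null; python3 a.py
echo '{"moves":[[0.01, 0, -0.004, 0, 0, 0, 0.0064], [0.01, 0, -0.004, 0, 0, 0, 0.0064], [0.01, 0, -0.004, 0, 0, 0, 0.0064]]}' > m.json && python3 -m crank m.json >/dev/null; python3 a.py
echo '{"moves":[[0.01, 0, -0.004, 0, 0, 0, 0.0064], [0.01, 0, -0.004, 0, 0, 0, 0.0064], [0.01, 0, -0.004, 0, 0, 0, 0.0064]]}' > m.json && python3 -m crank m.json >/dev/null; python3 a.py
echo '{"moves":[[0.01, 0, -0.004, 0, 0, 0, 0.0064], [0.01, 0, -0.004, 0, 0, 0, 0.0064], [0.01, 0, -0.004, 0, 0, 0, 0.0064]]}' > m.json && python3 -m crank m.json >/dev/null; python3 a.py
echo '{"moves":[[0.01, 0, -0.004, 0, 0, 0, 0.0064], [0.01, 0, -0.004, 0, 0, 0, 0.0064], [0.01, 0, -0.004, 0, 0, 0, 0.0064]]}' > m.json && python3 -m crank m.json >/dev/null; python3 a.py
echo '{"moves":[[0.01, 0, -0.004, 0, 0, 0, 0.0064], [0.01, 0, -0.004, 0, 0, 0, 0.0064], [0.01, 0, -0.004, 0, 0, 0, 0.0064]]}' > m.json && python3 -m crank m.json >/dev/null; python3 a.py
echo '{"moves":[[0.01, 0, -0.004, 0, 0, 0, 0.0064], [0.01, 0, -0.004, 0, 0, 0, 0.0064], [0.01, 0, -0.004, 0, 0, 0, 0.0064]]}' > m.json && python3 -m crank m.json >/dev/null; python3 a.py
```

```text
ee [ 0.6542 -0.2161  0.1709] r 0.1525 phi -1.1249 lever 0.001 Fcw -5.37 Frad 0.6 gap 0.0154 gf 58.8 yaw [0.9   0.435]
ee [ 0.6519 -0.2172  0.1709] r 0.1525 phi -1.1423 lever 0.018 Fcw -5.33 Frad 0.6 gap 0.0156 gf 58.9 yaw [0.909 0.417]
ee [ 0.6492 -0.2185  0.1709] r 0.1525 phi -1.1618 lever 0.038 Fcw -6.44 Frad -1.03 gap 0.0154 gf 58.9 yaw [0.917 0.399]
ee [ 0.6464 -0.2196  0.1709] r 0.1525 phi -1.1812 lever 0.057 Fcw -6.16 Frad 0.19 gap 0.0152 gf 58.9 yaw [0.925 0.381]
ee [ 0.6438 -0.2206  0.1709] r 0.1525 phi -1.2 lever 0.076 Fcw -6.68 Frad -0.37 gap 0.0153 gf 58.9 yaw [0.932 0.362]
ee [ 0.6412 -0.2216  0.1709] r 0.1525 phi -1.2176 lever 0.094 Fcw -8.57 Frad -0.38 gap 0.0156 gf 58.8 yaw [0.939 0.344]
ee [ 0.6384 -0.2226  0.1709] r 0.1525 phi -1.2377 lever 0.114 Fcw -8.98 Frad -0.44 gap 0.0149 gf 58.9 yaw [0.946 0.325]
ee [ 0.6351 -0.2237  0.1709] r 0.1525 phi -1.2604 lever 0.136 Fcw -4.74 Frad -1.71 gap 0.0156 gf 59.1 yaw [0.952 0.306]
```

The first click came at lever ≈ 0.12, which matches the index reading. I expect the next ones at 0.32, 0.52 and 0.72.

In the tool's units: -0.009 m / 0.75 = -0.012, -0.006 m / 0.75 = -0.008, 0.02 rad / 3.1416 = 0.0064.

```bash

echo '{"moves":[[0.01, 0, -0.004, 0, 0, 0, 0.0064], [0.01, 0.0001, -0.008, 0, 0, 0, 0.0127], [0.01, 0.0004, -0.012, 0, 0, 0, 0.0191], [0.01, 0.0004, -0.012, 0, 0, 0, 0.0191]]}' > m.json && python3 -m crank m.json >/dev/null; python3 a.py
echo '{"moves":[[0.01, 0, -0.004, 0, 0, 0, 0.0064], [0.01, 0.0001, -0.008, 0, 0, 0, 0.0127], [0.01, 0.0001, -0.008, 0, 0, 0, 0.0127], [0.01, 0.0001, -0.008, 0, 0, 0, 0.0127]]}' > m.json && python3 -m crank m.json >/dev/null; python3 a.py
echo '{"moves":[[0.01, 0, -0.004, 0, 0, 0, 0.0064], [0.01, 0, -0.004, 0, 0, 0, 0.0064], [0.01, 0, -0.004, 0, 0, 0, 0.0064]]}' > m.json && python3 -m crank m.json >/dev/null; python3 a.py
echo '{"moves":[[0.01, 0, -0.004, 0, 0, 0, 0.0064], [0.01, 0, -0.004, 0, 0, 0, 0.0064], [0.01, 0, -0.004, 0, 0, 0, 0.0064]]}' > m.json && python3 -m crank m.json >/dev/null; python3 a.py
echo '{"moves":[[0.01, 0, -0.004, 0, 0, 0, 0.0064], [0.01, 0, -0.004, 0, 0, 0, 0.0064], [0.01, 0, -0.004, 0, 0, 0, 0.0064]]}' > m.json && python3 -m crank m.json >/dev/null; python3 a.py
echo '{"moves":[[0.01, 0, -0.004, 0, 0, 0, 0.0064], [0.01, 0, -0.004, 0, 0, 0, 0.0064], [0.01, 0, -0.004, 0, 0, 0, 0.0064]]}' > m.json && python3 -m crank m.json >/dev/null; python3 a.py
echo '{"moves":[[0.01, 0, -0.004, 0, 0, 0, 0.0064], [0.01, 0, -0.004, 0, 0, 0, 0.0064], [0.01, 0, -0.004, 0, 0, 0, 0.0064]]}' > m.json && python3 -m crank m.json >/dev/null; python3 a.py
```

```text
ee [ 0.6264 -0.2263  0.1709] r 0.1526 phi -1.3198 lever 0.196 Fcw -5.91 Frad -1.47 gap 0.0154 gf 59.1 yaw [0.969 0.247]
ee [ 0.6208 -0.2276  0.1709] r 0.1526 phi -1.3578 lever 0.234 Fcw -6.48 Frad -1.73 gap 0.0156 gf 59.0 yaw [0.978 0.209]
ee [ 0.6178 -0.2282  0.1709] r 0.1526 phi -1.3773 lever 0.253 Fcw -6.07 Frad -1.48 gap 0.0155 gf 59.0 yaw [0.982 0.189]
ee [ 0.615  -0.2288  0.1709] r 0.1526 phi -1.3963 lever 0.272 Fcw -7.3 Frad -1.04 gap 0.0155 gf 59.0 yaw [0.985 0.17 ]
ee [ 0.6123 -0.2292  0.1709] r 0.1526 phi -1.4141 lever 0.29 Fcw -8.84 Frad -1.08 gap 0.0151 gf 58.9 yaw [0.989 0.15 ]
ee [ 0.6093 -0.2296  0.1709] r 0.1526 phi -1.4337 lever 0.31 Fcw -8.81 Frad -2.19 gap 0.015 gf 58.9 yaw [0.991 0.13 ]
ee [ 0.6058 -0.2301  0.1709] r 0.1526 phi -1.4574 lever 0.333 Fcw -4.28 Frad -2.79 gap 0.0155 gf 59.2 yaw [0.994 0.11 ]
```

The second click came at about 0.32.

In the tool's units: -0.009 m / 0.75 = -0.012, -0.006 m / 0.75 = -0.008, 0.06 rad / 3.1416 = 0.0191.

```bash

echo '{"moves":[[0.01, 0, -0.004, 0, 0, 0, 0.0064], [0.01, 0.0001, -0.008, 0, 0, 0, 0.0127], [0.01, 0.0004, -0.012, 0, 0, 0, 0.0191], [0.01, 0.0004, -0.012, 0, 0, 0, 0.0191]]}' > m.json && python3 -m crank m.json >/dev/null; python3 a.py
echo '{"moves":[[0.01, 0, -0.004, 0, 0, 0, 0.0064], [0.01, 0.0001, -0.008, 0, 0, 0, 0.0127], [0.01, 0.0001, -0.008, 0, 0, 0, 0.0127], [0.01, 0.0001, -0.008, 0, 0, 0, 0.0127]]}' > m.json && python3 -m crank m.json >/dev/null; python3 a.py
echo '{"moves":[[0.01, 0, -0.004, 0, 0, 0, 0.0064], [0.01, 0, -0.004, 0, 0, 0, 0.0064], [0.01, 0, -0.004, 0, 0, 0, 0.0064]]}' > m.json && python3 -m crank m.json >/dev/null; python3 a.py
echo '{"moves":[[0.01, 0, -0.004, 0, 0, 0, 0.0064], [0.01, 0, -0.004, 0, 0, 0, 0.0064], [0.01, 0, -0.004, 0, 0, 0, 0.0064]]}' > m.json && python3 -m crank m.json >/dev/null; python3 a.py
echo '{"moves":[[0.01, 0, -0.004, 0, 0, 0, 0.0064], [0.01, 0, -0.004, 0, 0, 0, 0.0064], [0.01, 0, -0.004, 0, 0, 0, 0.0064]]}' > m.json && python3 -m crank m.json >/dev/null; python3 a.py
echo '{"moves":[[0.01, 0, -0.004, 0, 0, 0, 0.0064], [0.01, 0, -0.004, 0, 0, 0, 0.0064], [0.01, 0, -0.004, 0, 0, 0, 0.0064]]}' > m.json && python3 -m crank m.json >/dev/null; python3 a.py
echo '{"moves":[[0.01, 0, -0.004, 0, 0, 0, 0.0064], [0.01, 0, -0.004, 0, 0, 0, 0.0064], [0.01, 0, -0.004, 0, 0, 0, 0.0064]]}' > m.json && python3 -m crank m.json >/dev/null; python3 a.py
```

```text
ee [ 0.5969 -0.2309  0.1709] r 0.1526 phi -1.5157 lever 0.392 Fcw -7.48 Frad -2.3 gap 0.0155 gf 59.1 yaw [0.999 0.05 ]
ee [ 0.5911 -0.2311  0.1709] r 0.1526 phi -1.5537 lever 0.43 Fcw -7.36 Frad -2.15 gap 0.0154 gf 59.1 yaw [1.    0.011]
ee [ 0.5881 -0.2311  0.1709] r 0.1526 phi -1.5732 lever 0.449 Fcw -6.96 Frad -2.02 gap 0.0156 gf 59.0 yaw [ 1.    -0.009]
ee [ 0.5852 -0.2311  0.1709] r 0.1526 phi -1.5923 lever 0.468 Fcw -7.4 Frad -2.3 gap 0.0153 gf 59.0 yaw [ 1.    -0.029]
ee [ 0.5825 -0.231   0.1709] r 0.1526 phi -1.6101 lever 0.486 Fcw -9.72 Frad -2.6 gap 0.0155 gf 58.9 yaw [ 0.999 -0.049]
ee [ 0.5795 -0.2308  0.1709] r 0.1526 phi -1.6299 lever 0.506 Fcw -10.02 Frad -2.46 gap 0.0154 gf 59.0 yaw [ 0.998 -0.069]
ee [ 0.576  -0.2305  0.1709] r 0.1525 phi -1.6528 lever 0.529 Fcw -6.1 Frad -3.47 gap 0.015 gf 59.3 yaw [ 0.996 -0.089]
```

The third click has passed (force dropped at 0.52). I go on to about 0.61, midway before the fourth, and hold there.

In the tool's units: -0.0115 m / 0.75 = -0.0153, -0.009 m / 0.75 = -0.012, 0.075 rad / 3.1416 = 0.0239.

```bash

echo '{"moves":[[0.01, 0, -0.004, 0, 0, 0, 0.0064], [0.01, 0.0001, -0.008, 0, 0, 0, 0.0127], [0.01, 0.0004, -0.012, 0, 0, 0, 0.0191], [0.01, 0.0005, -0.0153, 0, 0, 0, 0.0239], [0.01, 0.0005, -0.0153, 0, 0, 0, 0.0239], [0.01, 0.0005, -0.0153, 0, 0, 0, 0.0239], [0.01, 0.0005, -0.0153, 0, 0, 0, 0.0239], [0.01, 0.0005, -0.0153, 0, 0, 0, 0.0239], [0.01, 0.0005, -0.0153, 0, 0, 0, 0.0239]]}' > m.json && python3 -m crank m.json; python3 a.py
python3 - <<'E'
from m import *
p,d,c=cap('side','side6'); X=pts(d,c); h=cv2.cvtColor(p,cv2.COLOR_RGB2HSV)
m=(X[:,:,2]>.072)&(X[:,:,2]<.088)&(np.hypot(X[:,:,0]-.557,X[:,:,1]-.0785)<.04)&(h[:,:,0]>95)&(h[:,:,0]<125)
q=X[m]; print('cup rim',len(q),q.min(0),q.max(0))
E
python3 a.py
```

```text
time: 22.15
ee_pos: [0.5648, -0.2292, 0.1709]
tcp_rot: [2.395, 2.031, 0.002]
ft_force: [7.6, 2.2, 3.3]
finger_gap: 0.0155
finger_force: 59.0
ee [ 0.5648 -0.2292  0.1709] r 0.1526 phi -1.7266 lever 0.603 Fcw -7.18 Frad -3.33 gap 0.0155 gf 59.0 yaw [ 0.987 -0.164]
cup rim 147 [0.52975582 0.04993053 0.0720664 ] [0.58662907 0.1081596  0.08613041]
ee [ 0.5648 -0.2292  0.1709] r 0.1526 phi -1.7266 lever 0.603 Fcw -8.03 Frad -3.04 gap 0.0151 gf 59.0 yaw [ 0.987 -0.164]
```

```bash
python3 -c "
from station import order; print(order.job_done())"
```

```text
the job is handed in; nothing more can be done
None
```

I handed the job in with the blue cup upright and let go on the brass plate, about 1 mm off its middle, and the lever held in the fingers about 0.08 rad past the third click and 0.12 rad short of the fourth; no verdict came back.

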